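# Roll the blue canister up to the loading stop

### The arm

A 7-joint arm with a two-finger parallel gripper is mounted at the origin on the work surface. World frame = base frame: x ahead of the robot, y to its left, z up, the work surface at z = 0. Lengths are in m, angles in rad, forces in N, time in s.
With the tool pointing down it reaches from about 0.4 to 0.9 m from the base axis. Payload 5.5 kg.
Tool frame: the origin (TCP) lies on the centre line of the jaws, within the pads' length; the fingertips stand 25 mm ahead of it and the grasp point (between the pads) lies 6 mm ahead of it; z points along the fingers, y is the line along which they close (so a half turn about z gives the same grasp; the last joint's range is limited). The gripper opens to 92 mm and grips with 3 to 60 N. Pads are 19 mm wide; open, the fingers measure 130 mm over their backs; the gripper's body (75 mm by 190 mm) begins 47 mm behind the grasp point.
Start: joints at [-0.928, 0.501, -0.427, 1.55, 0.221, 1.138, -0.21], TCP at [0.241, 0.604, 0.252] pointing down, gripper open.
Joint ranges: [-2.88, 2.88], [-0.31, 2.03], [-1.54, 1.56], [0.2, 2.42], [-1.41, 4.55], [0.19, 2.02], [-2.57, 2.57]. Speed limits (rad/s): [2.57, 2.57, 3.14, 3.14, 3.14, 3.14, 3.14].

### API

Orientations are given as a unit quaternion [x, y, z, w].
In Python, from bench import r, cams gives the robot as it stands.
- The arm moves only by the tool apply_moves, never from a script. Its arguments are lists of equal length, an entry for each row: "gripper": the gripper command: -1 is shut, 1 is fully open, values between are in proportion; "dp": the shift along the tool's x, y, z in units of 0.04 m (1.0 is 0.04 m), a list of three; "spin": the turn about the tool's z in units of 4 degrees (1.0 is 4 degrees). A call has 1 to 20 rows; each row shifts and turns the commanded pose from where the row before left it, along the tool's axes as they then stand; what a row does not reach is not made up. A row lasts 1/10 s, in which the tool goes at most 50 mm and 8.59 degrees, less where a joint would pass 70% of its speed; a pose out of reach is approached as far as the arm can. A call with a number of a shift or a turn outside -1 to 1 is refused whole. A call with a gripper value outside its range is refused whole. The fingers move at their own pace and stop on an object; the grip force is fixed at half the most. Time passes only in rows, so rows that do not move let the fingers close. It gives the time, the measured TCP pose, the force, the opening and the grip force at its end, in the units of the state.
- r.get_state(): the state, without advancing time (a new reading comes with each control period).
- cams.get_image(name): name is "side" or "top" or "wrist"; returns the picture (400x640x3 uint8, red, green, blue); there is no depth.
- cams.get_calibration(name): a dict with "fx", "fy", "cx", "cy" (pixels), "rvec" (rotation vector, rad) and "tvec" (3), from world to camera coordinates, as OpenCV has them; the wrist camera has in their place "tool_from_camera" (4x4, takes a point from camera to tool coordinates, whose origin is the TCP and whose axes are the flange's). Camera axes: x right, y down, z forward; pixel columns grow to the right and rows downward; lengths in m; the calibration is good to about 2 mm. A picture is of the moment at which its call begins: read the wrist's pose just before it. get_calibration takes no time and is no camera call.
- r.job_done(): hands the job in; it is judged then, once.
The state is a dict: "clock": time; "joint_pos": joint angles; "qd": joint speeds; "tau": joint torques, N m; "tool_pos": TCP position; "tool_rot": TCP orientation; "wrist_force": force on the tool from outside, world axes, zero at the start; "wrist_torque": the same for the moment, N m; "finger_gap": opening from 0.0 (shut) to 1.0 (fully open); "grasp_force": force on a finger pad.
Only numpy, scipy, OpenCV 4.12 (cv2) and the standard library are available. Lean on these libraries where they do the work, as an engineer would, in place of code of your own. Each camera call takes 0.05 s, during which the arm holds its last target. There are 200 camera calls.

### The job

Push the blue-banded steel canister up its lane of the loading ramp in one slow, steady push with the fingertips until it drops into the seat at the top and lies against the blue stop plate; keep the fingers behind it all the way, so that it never runs free or rolls back down. Do not pick it up. Leave the orange-banded canister at the foot of its own lane and everything else on the bench where it is.

Things in the scene. Friction and masses are not known exactly. Their poses are not given: they have to be found in the camera images.
- blue_canister: Smooth steel canister with a broad blue band: cylinder 50 mm in diameter, 90 mm long, about 0.3 kg. Origin at its centre, own y along its axis (x and z turn as it rolls). It starts at the foot of the left or the right lane, resting on the deck against the curb, axis parallel to the rack's y, centre at rack x = -107 mm, z = 42 mm. Let go on the slope, it rolls back; pushing takes about 1 to 4 N.
- orange_canister: The same canister with a broad orange band, at the foot of the other lane. Origin at its centre, own y along its axis. To be left alone.
- rack: Fixed two-lane loading ramp, 280 x 234 mm. Origin under its middle at bench height; x level, pointing uphill, y left, z up. Lanes centred at y = +57 and -57 mm, 104 mm clear. Deck rises at 7 degrees from z = 14 mm at x = -130 to z = 40.4 at the crest, x = 85 mm. Past it a level seat, z = 36 mm, ends at the blue stop plate: face at x = 126, 12 thick, top at z = 76 mm.
- deck: The sloping aluminium deck of the rack. Origin on its surface at the lower edge (rack x = -130, y = 0, z = 14 mm); x uphill in the surface (crest at 217 mm), y as the rack's, z normal to it. A black curb across the foot, x = 0 to 10 mm, is 6 mm high; white rails beside and between the lanes stand 15 mm above the deck (divider 10 mm wide, outer rails 8 mm).
- seat_left (a point): Where the centre of a seated canister lies in the lane at the rack's y = +57 mm (rack x = 100.5 mm, z = 61 mm). The seat is 4.4 mm lower than the crest: a canister drops over the crest into it and stays there unaided, with 2 mm of play up to the stop plate.
- seat_right (a point): The same for the lane at the rack's y = -57 mm.
- beaker: Glass beaker, 70 mm wide, 85 mm tall, standing on the bench beside the rack. Origin under its centre. Bystander.
- jar: Amber jar with black cap, 56 mm wide, 65 mm tall, beyond the upper end of the rack. Origin under its centre. Bystander.
- cork_ring: Cork flask ring, 110 mm across, 30 mm high. Origin under its centre. Bystander.
- reagent: Amber reagent bottle with red cap, 72 mm wide, 160 mm tall. Origin under its centre. Bystander.
- wrench: Steel wrench for the clamps, about 180 mm long, lying flat on the bench. Origin at the underside of its middle. Bystander.
- stopper: Red stopper, 40 mm wide, 35 mm tall. Origin under its centre. Bystander.
Mind the look-alikes: they are no part of the job. What is shaped like the blue_canister but pink or turquoise is not meant.

How it is judged:
By the outcome, as a careful person would: the job done as asked, in the order asked, and still so for the second after the job is handed in, with the robot touching nothing.
It also fails if it takes over 40 s, if anything falls off the work surface, if the arm or the gripper's body presses on something with over 40 N, if the wrist force passes 120 N, or if a joint passes its speed limit or range.

## Working session

There is one attempt and no reset: what is moved stays moved. The work goes in short steps, Python scripts to look and compute and a tool call to move; the robot and the scene stay as the last step left them, time stands still between calls to the robot, and variables do not carry over. Pictures are saved under pics/ and viewed, at most 10 in all, crops included, and the job is handed in when it is done.

Besides the shell and the picture viewer there is one more tool, called after ">>>" as name(argument=value, ...), one argument or row to a line, values as JSON. apply_moves: Moves the arm, as the interface text tells. Shifts and turns lie within -1 to 1; 1 stands for 0.04 m of shift or 4 degrees of turn. Its arguments: {"type":"object","properties":{"gripper":{"type":"array","items":{"type":"number"}},"dp":{"type":"array","items":{"type":"array","items":{"type":"number"}}},"spin":{"type":"array","items":{"type":"number"}}},"required":["gripper","dp","spin"]}

```bash
mkdir -p pics
python3 - <<'E'
from bench import r,cams
import cv2,numpy as np
s=r.get_state();print({k:np.round(s[k],3).tolist() for k in('clock','tool_pos','tool_rot','wrist_force','finger_gap')})
for n in('top','side'):
    im=cams.get_image(n);cv2.imwrite(f'pics/{n}0.png',im[:,:,::-1]);print(n,cams.get_calibration(n))
E
```

```text
{'clock': 0.0, 'tool_pos': [0.241, 0.603, 0.251], 'tool_rot': [0.189, 0.982, -0.001, -0.0], 'wrist_force': [0.095, -0.4, -0.306], 'finger_gap': 0.999}
top {'fx': 373.7244126827118, 'fy': 373.7244126827118, 'cx': 320.7504472238996, 'cy': 198.53059573409334, 'rvec': array([ 2.14019008, -2.16714438,  0.1574622 ]), 'tvec': array([-0.00326311,  0.51291184,  1.15716263])}
side {'fx': 408.6697274496788, 'fy': 408.6697274496788, 'cx': 319.1328753800201, 'cy': 200.60144285027744, 'rvec': array([ 2.27545403, -0.53748115,  0.22116668]), 'tvec': array([-0.46707868,  0.23301203,  1.08869034])}
```

View pics/top0.png

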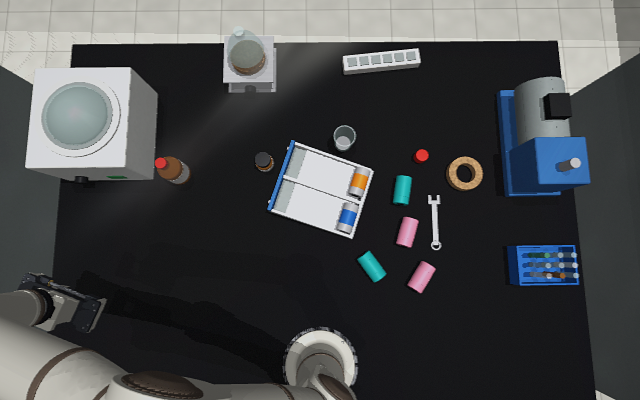

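View pics/side0.png

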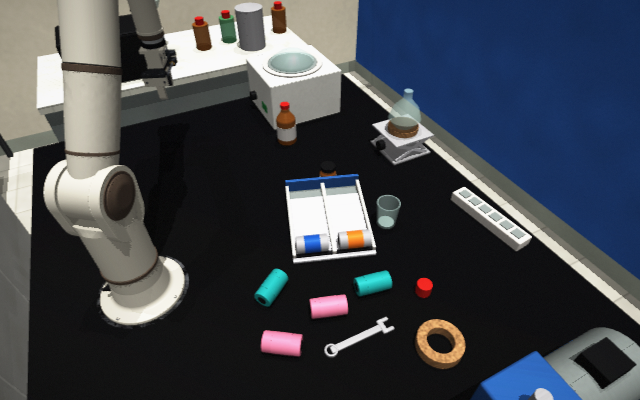

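The blue canister is at about (347,217) in the top view. It is in the lane nearer the robot, which is the left lane, since uphill is image-left (world +y). The orange canister is at (358,181), and the stop plate runs from (293,142) to (270,208).

```bash
cat > h.py <<'E'
import cv2,numpy as np
from bench import r,cams
def ray(n,uv):
    c=cams.get_calibration(n);R=cv2.Rodrigues(c['rvec'])[0];o=-R.T@c['tvec']
    return o,R.T@np.array([(uv[0]-c['cx'])/c['fx'],(uv[1]-c['cy'])/c['fy'],1])
def onz(n,uv,z):
    o,d=ray(n,uv);return (o+d*(z-o[2])/d[2])[:2]
def mask(im,lo,hi,roi):
    m=cv2.inRange(cv2.cvtColor(im,cv2.COLOR_RGB2HSV),lo,hi);k=np.zeros_like(m);x0,y0,x1,y1=roi;k[y0:y1,x0:x1]=m[y0:y1,x0:x1];return k
def rect(m):
    c=max(cv2.findContours(m,0,1)[0],key=cv2.contourArea);return cv2.minAreaRect(c)
B=((100,120,50),(125,255,255));O=((8,150,120),(22,255,255))
E
python3 - <<'E'
from h import *
P={}
for n,rois in(('top',[(330,196,365,240),(345,160,375,200),(262,135,300,215)]),('side',[(290,228,332,256),(334,228,375,252),(280,172,362,192)])):
    im=cv2.imread(f'pics/{n}0.png')[:,:,::-1].copy()
    for k,c,ro,z in zip('BOP',(B,O,B),rois,(.042,.042,.076)):
        q=rect(mask(im,*c,ro));w=onz(n,q[0],z);P[n,k]=w
        print(n,k,np.round(q[0],1),np.round(q[1],1),round(q[2],1),'xy',w.round(4),[onz(n,p,z).round(3).tolist() for p in cv2.boxPoints(q)] if k=='P' else '')
for n in('top','side'):
    m=np.array([[-.107,.057],[-.107,-.057],[.132,0]]);w=np.array([P[n,k] for k in'BOP'])
    mc,wc=m-m.mean(0),w-w.mean(0)
    a=np.arctan2((mc[:,0]*wc[:,1]-mc[:,1]*wc[:,0]).sum(),(mc*wc).sum())
    R=np.array([[np.cos(a),-np.sin(a)],[np.sin(a),np.cos(a)]]);t=w.mean(0)-R@m.mean(0)
    print(n,'yaw',np.degrees(a),'t',t,'res mm',(1000*(w-m@R.T-t)).round(1).tolist())
im=cv2.imread('pics/top0.png')[130:245,255:385];cv2.imwrite('pics/crop.png',cv2.resize(im,None,fx=5,fy=5,interpolation=cv2.INTER_CUBIC))
E
```

```text
top B [347.8 217.1] [14.9 14.2] 18.4 xy [ 0.4518 -0.0941] 
top O [359.5 180.7] [14.5 13.6] 18.4 xy [ 0.5681 -0.1341] 
top P [281.2 175.1] [ 5.7 74.7] 19.4 xy [0.5822 0.1125] [[0.476, 0.158], [0.698, 0.082], [0.692, 0.065], [0.47, 0.142]]
side B [312.1 243.3] [17.3 15.6] 85.2 xy [ 0.4532 -0.094 ] 
side O [355.2 238.2] [16. 15.] 81.9 xy [ 0.5702 -0.1317] 
side P [321.7 181.9] [11.6 73.7] 84.8 xy [0.5774 0.0933] [[0.478, 0.157], [0.701, 0.081], [0.676, 0.031], [0.459, 0.105]]
top yaw 72.11822867446746 t [ 0.54244452 -0.01255901] res mm [[-3.6, 2.7], [4.3, -2.2], [-0.7, -0.5]]
side yaw 72.28518996328545 t [ 0.54192804 -0.01809625] res mm [[-1.8, 8.7], [6.5, 5.7], [-4.7, -14.3]]
```

View pics/crop.png

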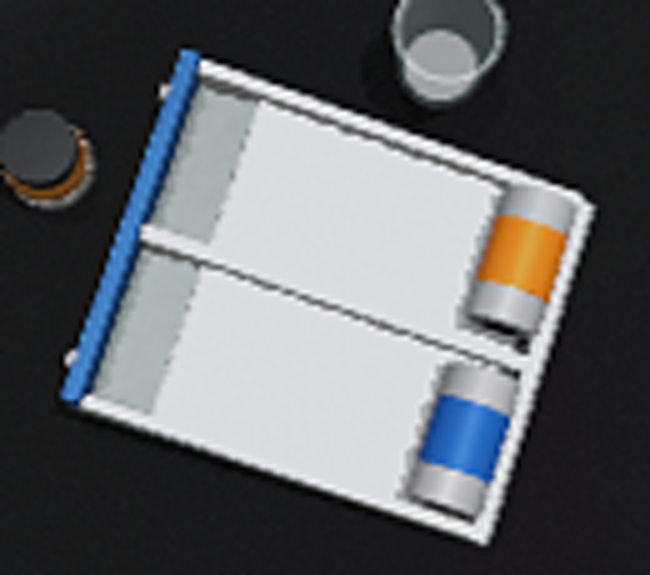

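The crop shows blue in the left lane, centred at about (460,437) in crop pixels. Both lanes are clear and uphill is world yaw ≈71.5°. I'll move to behind the foot at height, with the gripper opened about 40 mm.

>>> apply_moves(
  gripper=[-0.13, -0.13, -0.13, -0.13, -0.13, -0.13, -0.13, -0.13, -0.13, -0.13, -0.13, -0.13],
  dp=[
    [-0.735, -0.611, 0],
    [-0.735, -0.611, 0],
    [-0.735, -0.611, 0],
    [-0.735, -0.611, 0],
    [-0.735, -0.611, 0],
    [-0.735, -0.611, 0],
    [-0.735, -0.611, 0],
    [-0.735, -0.611, 0],
    [-0.735, -0.611, 0],
    [-0.735, -0.611, 0],
    [-0.735, -0.611, 0],
    [-0.735, -0.611, 0],
  ],
  spin=[0, 0, 0, 0, 0, 0, 0, 0, 0, 0, 0, 0],
)

```text
clock: 1.3
tool_pos: [0.4602, 0.1989, 0.2515]
tool_rot: [0.189, 0.982, -0.0, -0.0]
wrist_force: [-0.0, 0.2, 0.3]
finger_gap: 0.437
grasp_force: 0.0
```

>>> apply_moves(
  gripper=[-0.13, -0.13, -0.13, -0.13, -0.13, -0.13, -0.13, -0.13, -0.13],
  dp=[
    [-0.293, -0.932, 0],
    [-0.293, -0.932, 0],
    [-0.293, -0.932, 0],
    [-0.293, -0.932, 0],
    [-0.293, -0.932, 0],
    [-0.293, -0.932, 0],
    [-0.293, -0.932, 0],
    [-0.293, -0.932, 0],
    [-0.293, -0.932, 0],
  ],
  spin=[0, 0, 0, 0, 0, 0, 0, 0, 0],
)

```text
clock: 2.2
tool_pos: [0.4329, -0.1516, 0.2516]
tool_rot: [0.189, 0.982, 0.0, -0.0]
wrist_force: [0.6, -0.8, 0.1]
finger_gap: 0.433
grasp_force: 0.0
```

>>> apply_moves(
  gripper=[-0.13, -0.13, -0.13, -0.13, -0.13, -0.13, -0.13, -0.13, -0.13, -0.13, -0.13, -0.13, -0.13, -0.13, -0.13, -0.13, -0.13, -0.13, -0.13, -0.13],
  dp=[
    [0, 0, 0],
    [0, 0, 0],
    [0, 0, 0],
    [0, 0, 0],
    [0, 0, 0],
    [0, 0, 0],
    [0, 0, 0],
    [0, 0, 0],
    [0, 0, 0],
    [0, 0, 0],
    [0, 0, 0],
    [0, 0, 0],
    [0, 0, 0],
    [0, 0, 0],
    [0, 0, 0],
    [0, 0, 0],
    [0, 0, 0],
    [0, 0, 0],
    [0, 0, 0],
    [0, 0, 0],
  ],
  spin=[1, 1, 1, 1, 1, 1, 1, 1, 1, 1, 1, 1, 1, 1, 1, 1, 1, 1, 1, 1],
)

```text
clock: 4.2
tool_pos: [0.4331, -0.1501, 0.2514]
tool_rot: [0.777, 0.63, -0.0, -0.0]
wrist_force: [0.0, 0.1, 0.7]
finger_gap: 0.435
grasp_force: 0.0
```

```bash
cat > st.py <<'E'
from h import *
import sys
from scipy.spatial.transform import Rotation as Ro
s=r.get_state();T=Ro.from_quat(s['tool_rot']).as_matrix();p=np.array(s['tool_pos'])
yaw=np.radians(71.5);u=np.array([np.cos(yaw),np.sin(yaw)]);v=np.array([-u[1],u[0]])
d=p[:2]-np.array([.4525,-.094])
print('t',round(s['clock'],2),'p',p.round(4),'toolx yaw',np.degrees(np.arctan2(T[1,0],T[0,0])).round(2),'z',T[:,2].round(3),'F',np.round(s['wrist_force'],2),'gap',round(s['finger_gap'],3))
print('rel blue start: along',(d@u*1000).round(1),'left',(d@v*1000).round(1),'q',np.round(s['joint_pos'],2))
E
python3 st.py
python3 - <<'E'
from h import *
im=cams.get_image('wrist');cv2.imwrite('pics/w1.png',im[:,:,::-1])
E
```

```text
t 4.2 p [ 0.4331 -0.1501  0.2514] toolx yaw 78.08 z [-0.001  0.    -1.   ] F [0.05 0.07 0.72] gap 0.435
rel blue start: along -59.3 left 0.6 q [ 0.14  0.13  0.14  2.03 -0.02  0.99  0.09]
```

View pics/w1.png

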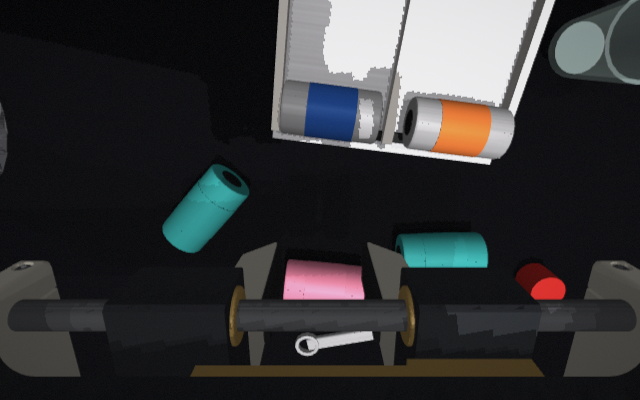

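The wrist view shows the blue canister at (332,112) left of the divider. The foot curb runs from (272,138) to (491,163). A pink canister sits near the fingers at (324,280), so I need to check clearances there.

Run:
```python
from h import *
from scipy.spatial.transform import Rotation as Ro
s=r.get_state();W=np.eye(4);W[:3,:3]=Ro.from_quat(s['tool_rot']).as_matrix();W[:3,3]=s['tool_pos']
c=cams.get_calibration('wrist');A=W@np.array(c['tool_from_camera'])
def wz(uv,z):
    d=A[:3,:3]@np.array([(uv[0]-c['cx'])/c['fx'],(uv[1]-c['cy'])/c['fy'],1]);return (A[:3,3]+d*(z-A[2,3])/d[2])[:2]
im=cv2.imread('pics/w1.png')[:,:,::-1].copy()
for k,cc,ro in(('B',((100,120,50),(125,255,255)),(270,70,390,150)),('O',O,(400,80,520,170))):
    q=rect(mask(im,*cc,ro));print(k,q[0],wz(q[0],.042).round(4))
a,b=wz((272,138),.02),wz((491,163),.02);print('curb',a,b,'rack yaw',np.degrees(np.arctan2(*(b-a)[::-1]))+90)
yaw=np.radians(71.5);u=np.array([np.cos(yaw),np.sin(yaw)]);v=np.array([-u[1],u[0]])
t=cv2.imread('pics/top0.png')[:,:,::-1].copy()
for k,lo,hi in(('pink',(160,60,120),(178,255,255)),('teal',(80,120,60),(96,255,255))):
    m=mask(t,lo,hi,(350,160,450,300))
    for cn in cv2.findContours(m,0,1)[0]:
        if cv2.contourArea(cn)>100:
            P=np.array([onz('top',p,.025) for p in cv2.boxPoints(cv2.minAreaRect(cn))])-[.4525,-.094]
            print(k,'along/left mm',(P@np.c_[u,v]*1000).round(0).tolist())
```

```text
B (330.79229736328125, 111.66153717041016) [ 0.4548 -0.0913]
O (461.7546081542969, 128.3810272216797) [ 0.5745 -0.1329]
curb [ 0.3904816  -0.10608733] [ 0.60931666 -0.17961858] rack yaw 71.42702418172172
pink along/left mm [[-240.0, 144.0], [-265.0, 56.0], [-314.0, 68.0], [-289.0, 156.0]]
pink along/left mm [[-170.0, 30.0], [-171.0, -62.0], [-221.0, -63.0], [-220.0, 29.0]]
teal along/left mm [[-66.0, 117.0], [-95.0, 77.0], [-171.0, 131.0], [-142.0, 171.0]]
teal along/left mm [[-125.0, -90.0], [-109.0, -184.0], [-160.0, -193.0], [-175.0, -99.0]]
```

Descent area is clear. I'll align yaw to 71.5° and lower the TCP to z=0.055 behind the canister.

>>> apply_moves(
  gripper=[-0.13, -0.13, -0.13, -0.13, -0.13, -0.13, -0.13, -0.13, -0.13],
  dp=[
    [0, 0, 0],
    [0, 0, 0],
    [0, 0, 0.8],
    [0, 0, 0.8],
    [0, 0, 0.8],
    [0, 0, 0.8],
    [0, 0, 0.8],
    [0, 0, 0.9],
    [0, 0, 0],
  ],
  spin=[0.83, 0.82, 0, 0, 0, 0, 0, 0, 0],
)

```text
clock: 5.15
tool_pos: [0.4295, -0.149, 0.0518]
tool_rot: [0.81, 0.586, -0.003, -0.004]
wrist_force: [-0.2, 0.4, 0.3]
finger_gap: 0.434
grasp_force: 0.0
```

```bash
python3 st.py
```

```text
t 5.15 p [ 0.4295 -0.149   0.0518] toolx yaw 71.72 z [-0.009  0.002 -1.   ] F [-0.18  0.37  0.33] gap 0.434
rel blue start: along -59.4 left 4.3 q [ 0.18  0.46  0.11  2.17 -0.1   0.53  0.05]
```

>>> apply_moves(
  gripper=[-0.13, -0.13, -0.13, -0.13, -0.13],
  dp=[
    [0.1, 0.05, -0.04],
    [0.15, 0.04, -0.04],
    [0.1, 0, 0],
    [0.1, 0, 0],
    [0, 0, 0],
  ],
  spin=[0, 0, 0, 0, 0],
)

```text
clock: 5.65
tool_pos: [0.4435, -0.1334, 0.0599]
tool_rot: [0.81, 0.586, 0.001, 0.001]
wrist_force: [0.1, 0.5, -0.0]
finger_gap: 0.434
grasp_force: 0.0
```

```bash
python3 st.py;python3 - <<'E'
from h import *
im=cams.get_image('wrist');im2=cams.get_image('side')[130:290,230:430];cv2.imwrite('pics/w2.png',cv2.resize(im2,None,fx=4,fy=3.7)[:,:,::-1])
E
```

```text
t 5.65 p [ 0.4435 -0.1334  0.0599] toolx yaw 71.73 z [ 0.002  0.    -1.   ] F [ 0.06  0.45 -0.03] gap 0.434
rel blue start: along -40.2 left -4.0 q [ 0.14  0.45  0.12  2.16 -0.1   0.54  0.01]
```

View pics/w2.png

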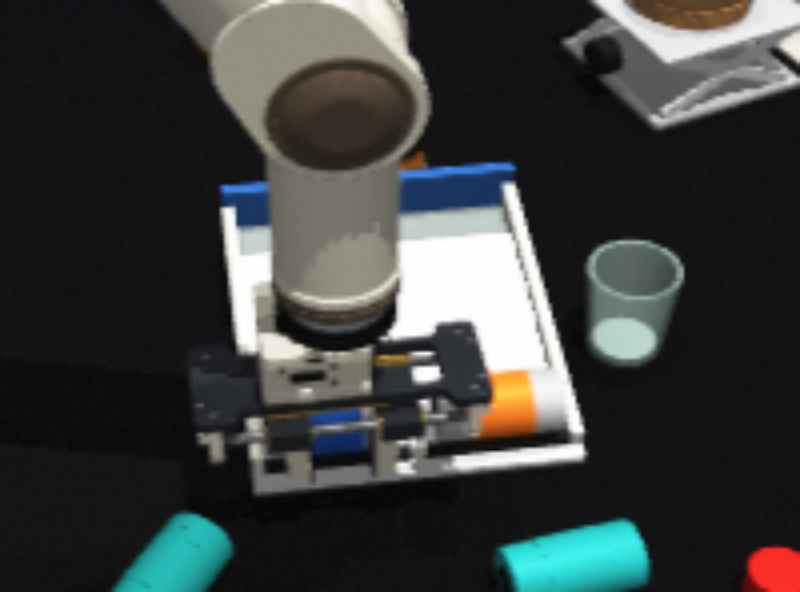

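The side view shows both fingertips behind the blue canister, at crop (300–385,460), with the blue band between them and the orange canister untouched. I'll make a small correction.

>>> apply_moves(
  gripper=[-0.13, -0.13, -0.13],
  dp=[
    [0, -0.08, 0.1],
    [0, 0, 0],
    [0, 0, 0],
  ],
  spin=[0, 0, 0],
)

```text
clock: 6.05
tool_pos: [0.439, -0.1333, 0.0546]
tool_rot: [0.811, 0.585, -0.0, -0.0]
wrist_force: [-0.4, 0.8, 0.8]
finger_gap: 0.436
grasp_force: 0.0
```

```bash
python3 st.py
```

```text
t 6.05 p [ 0.439  -0.1333  0.0546] toolx yaw 71.62 z [-0.001  0.    -1.   ] F [-0.44  0.85  0.81] gap 0.436
rel blue start: along -41.6 left 0.4 q [ 0.14  0.46  0.11  2.16 -0.1   0.53  0.01]
```

>>> apply_moves(
  gripper=[-0.13, -0.13, -0.13, -0.13, -0.13, -0.13, -0.13, -0.13, -0.13, -0.13],
  dp=[
    [0.05, 0, 0],
    [0.05, 0, 0],
    [0.05, 0, 0],
    [0.05, 0, 0],
    [0.05, 0, -0.006],
    [0.05, 0, -0.006],
    [0.06, 0, -0.007],
    [0.06, 0, -0.007],
    [0.06, 0, -0.007],
    [0.06, 0, -0.007],
  ],
  spin=[0, 0, 0, 0, 0, 0, 0, 0, 0, 0],
)

```text
clock: 7.05
tool_pos: [0.4464, -0.1125, 0.0565]
tool_rot: [0.811, 0.585, 0.0, -0.0]
wrist_force: [0.5, -1.5, 1.4]
finger_gap: 0.435
grasp_force: 0.9
```

```bash
python3 st.py
```

```text
t 7.05 p [ 0.4464 -0.1125  0.0565] toolx yaw 71.64 z [-0.  0. -1.] F [ 0.53 -1.53  1.41] gap 0.435
rel blue start: along -19.5 left -0.1 q [ 0.09  0.45  0.11  2.16 -0.1   0.53 -0.04]
```

>>> apply_moves(
  gripper=[-0.13, -0.13, -0.13, -0.13, -0.13, -0.13, -0.13, -0.13, -0.13, -0.13, -0.13, -0.13, -0.13, -0.13, -0.13, -0.13, -0.13, -0.13, -0.13, -0.13],
  dp=[
    [0.07, 0, -0.0086],
    [0.07, 0, -0.0086],
    [0.07, 0, -0.0086],
    [0.07, 0, -0.0086],
    [0.07, 0, -0.0086],
    [0.07, 0, -0.0086],
    [0.07, 0, -0.0086],
    [0.07, 0, -0.0086],
    [0.07, 0, -0.0086],
    [0.07, 0, -0.0086],
    [0.07, 0, -0.0086],
    [0.07, 0, -0.0086],
    [0.07, 0, -0.0086],
    [0.07, 0, -0.0086],
    [0.07, 0, -0.0086],
    [0.07, 0, -0.0086],
    [0.07, 0, -0.0086],
    [0.07, 0, -0.0086],
    [0.07, 0, -0.0086],
    [0.07, 0, -0.0086],
  ],
  spin=[0, 0, 0, 0, 0, 0, 0, 0, 0, 0, 0, 0, 0, 0, 0, 0, 0, 0, 0, 0],
)

```text
clock: 9.05
tool_pos: [0.464, -0.0594, 0.0634]
tool_rot: [0.811, 0.585, -0.0, -0.0]
wrist_force: [-0.7, -2.0, 2.1]
finger_gap: 0.434
grasp_force: 0.9
```

```bash
python3 st.py
python3 - <<'E'
from h import *
im=cams.get_image('wrist');im2=cams.get_image('side')[130:290,230:430];cv2.imwrite('pics/w3.png',np.vstack([cv2.resize(im,(400,250)),cv2.resize(im2,(400,320))])[:,:,::-1])
E
```

```text
t 9.05 p [ 0.464  -0.0594  0.0634] toolx yaw 71.64 z [-0.  0. -1.] F [-0.71 -2.02  2.14] gap 0.434
rel blue start: along 36.5 left 0.1 q [-0.03  0.45  0.12  2.14 -0.1   0.55 -0.16]
```

View pics/w3.png

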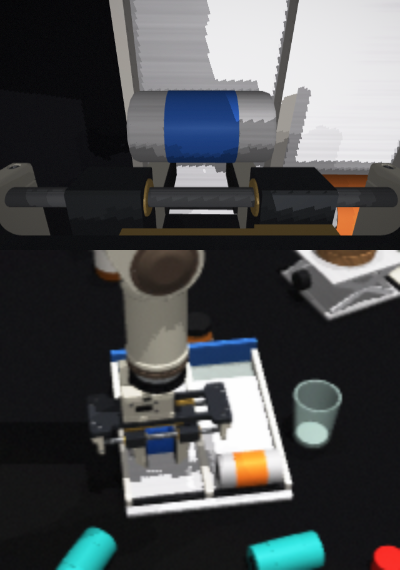

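The blue canister is square in its lane and held against both fingers at wrist (200,127). The orange one still sits at its foot. Continuing.

>>> apply_moves(
  gripper=[-0.13, -0.13, -0.13, -0.13, -0.13, -0.13, -0.13, -0.13, -0.13, -0.13, -0.13, -0.13, -0.13, -0.13, -0.13, -0.13, -0.13, -0.13, -0.13, -0.13],
  dp=[
    [0.07, 0, -0.0086],
    [0.07, 0, -0.0086],
    [0.07, 0, -0.0086],
    [0.07, 0, -0.0086],
    [0.07, 0, -0.0086],
    [0.07, 0, -0.0086],
    [0.07, 0, -0.0086],
    [0.07, 0, -0.0086],
    [0.07, 0, -0.0086],
    [0.07, 0, -0.0086],
    [0.07, 0, -0.0086],
    [0.07, 0, -0.0086],
    [0.07, 0, -0.0086],
    [0.07, 0, -0.0086],
    [0.07, 0, -0.0086],
    [0.07, 0, -0.0086],
    [0.07, 0, -0.0086],
    [0.07, 0, -0.0086],
    [0.07, 0, -0.0086],
    [0.07, 0, -0.0086],
  ],
  spin=[0, 0, 0, 0, 0, 0, 0, 0, 0, 0, 0, 0, 0, 0, 0, 0, 0, 0, 0, 0],
)

```text
clock: 11.15
tool_pos: [0.4817, -0.0062, 0.0703]
tool_rot: [0.811, 0.585, -0.0, -0.0]
wrist_force: [-0.8, -1.5, 1.2]
finger_gap: 0.433
grasp_force: 0.9
```

>>> apply_moves(
  gripper=[-0.13, -0.13, -0.13, -0.13, -0.13, -0.13, -0.13, -0.13, -0.13, -0.13, -0.13, -0.13, -0.13, -0.13, -0.13, -0.13, -0.13, -0.13],
  dp=[
    [0.07, 0, -0.0086],
    [0.07, 0, -0.0086],
    [0.07, 0, -0.0086],
    [0.07, 0, -0.0086],
    [0.07, 0, -0.0086],
    [0.07, 0, -0.0086],
    [0.07, 0, -0.0086],
    [0.07, 0, -0.0086],
    [0.07, 0, -0.0086],
    [0.07, 0, -0.0086],
    [0.07, 0, -0.0086],
    [0.07, 0, -0.0086],
    [0.07, 0, -0.0086],
    [0.07, 0, -0.0086],
    [0.07, 0, -0.0086],
    [0.07, 0, -0.0086],
    [0.07, 0, -0.0086],
    [0.07, 0, -0.0086],
  ],
  spin=[0, 0, 0, 0, 0, 0, 0, 0, 0, 0, 0, 0, 0, 0, 0, 0, 0, 0],
)

```text
clock: 12.95
tool_pos: [0.4975, 0.0416, 0.0765]
tool_rot: [0.811, 0.585, -0.0, -0.0]
wrist_force: [-0.1, -1.2, 1.6]
finger_gap: 0.438
grasp_force: 0.9
```

```bash
python3 st.py
python3 - <<'E'
from h import *
im=cams.get_image('wrist');im2=cams.get_image('side')[130:290,230:430];cv2.imwrite('pics/w4.png',np.vstack([cv2.resize(im,(400,250)),cv2.resize(im2,(400,320))])[:,:,::-1])
E
```

```text
t 12.95 p [0.4975 0.0416 0.0765] toolx yaw 71.64 z [-0.  0. -1.] F [-0.06 -1.21  1.63] gap 0.438
rel blue start: along 142.9 left 0.3 q [-0.23  0.46  0.11  2.06 -0.09  0.62 -0.38]
```

View pics/w4.png

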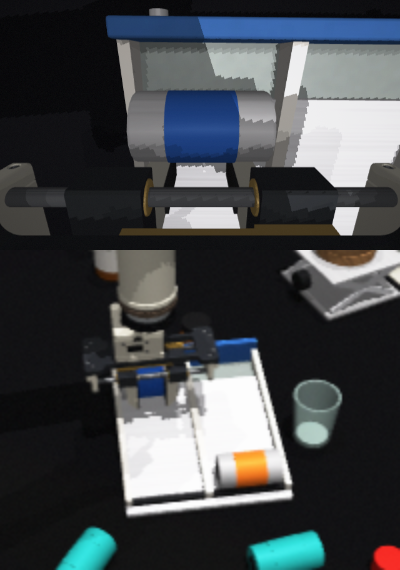

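The canister is just short of the crest, still against the fingers. I'll slow down over the crest.

>>> apply_moves(
  gripper=[-0.13, -0.13, -0.13, -0.13, -0.13, -0.13, -0.13, -0.13, -0.13, -0.13, -0.13, -0.13, -0.13, -0.13, -0.13, -0.13, -0.13, -0.13],
  dp=[
    [0.04, 0, -0.005],
    [0.04, 0, -0.005],
    [0.04, 0, -0.005],
    [0.04, 0, -0.005],
    [0.03, 0, -0.004],
    [0.03, 0, -0.004],
    [0.03, 0, -0.004],
    [0.03, 0, -0.004],
    [0.03, 0, 0],
    [0.03, 0, 0],
    [0.03, 0, 0],
    [0.03, 0, 0],
    [0.03, 0, 0],
    [0.03, 0, 0],
    [0.03, 0, 0],
    [0.03, 0, 0],
    [0.03, 0, 0],
    [0.03, 0, 0],
  ],
  spin=[0, 0, 0, 0, 0, 0, 0, 0, 0, 0, 0, 0, 0, 0, 0, 0, 0, 0],
)

```text
clock: 14.85
tool_pos: [0.5048, 0.0635, 0.0779]
tool_rot: [0.811, 0.585, 0.0, -0.0]
wrist_force: [-0.1, 0.6, 0.3]
finger_gap: 0.434
grasp_force: 0.0
```

```bash
python3 st.py
python3 - <<'E'
from h import *
im=cams.get_image('wrist');cv2.imwrite('pics/w5.png',im[:,:,::-1])
E
```

```text
t 14.85 p [0.5048 0.0635 0.0779] toolx yaw 71.64 z [-0.  0. -1.] F [-0.11  0.64  0.3 ] gap 0.434
rel blue start: along 166.0 left 0.4 q [-0.27  0.47  0.11  2.04 -0.09  0.63 -0.42]
```

View pics/w5.png

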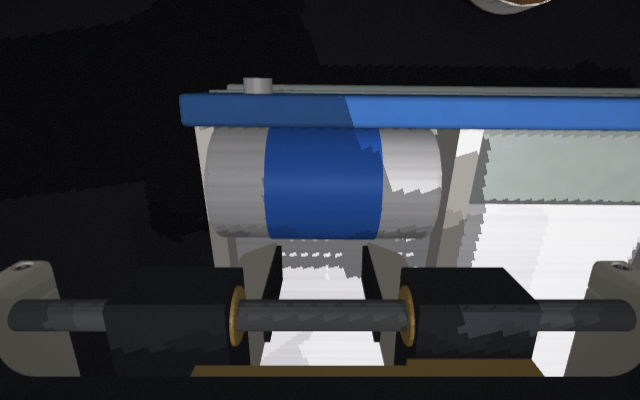

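The canister has dropped into the seat against the blue plate, with its top edge at row 127 meeting the plate. I'll follow up gently to confirm contact.

>>> apply_moves(
  gripper=[-0.13, -0.13, -0.13, -0.13, -0.13, -0.13],
  dp=[
    [0.03, 0, 0],
    [0.03, 0, 0],
    [0.03, 0, 0],
    [0.03, 0, 0],
    [0.03, 0, 0],
    [0, 0, 0],
  ],
  spin=[0, 0, 0, 0, 0, 0],
)

```text
clock: 15.5
tool_pos: [0.5067, 0.0694, 0.0779]
tool_rot: [0.811, 0.585, 0.0, -0.0]
wrist_force: [0.3, 0.2, 0.3]
finger_gap: 0.436
grasp_force: 0.0
```

```bash
python3 st.py
```

```text
t 15.5 p [0.5067 0.0694 0.0779] toolx yaw 71.66 z [ 0.  0. -1.] F [0.26 0.19 0.32] gap 0.436
rel blue start: along 172.1 left 0.4 q [-0.28  0.48  0.11  2.03 -0.09  0.63 -0.43]
```

>>> apply_moves(
  gripper=[-0.13, -0.13, -0.13, -0.13, -0.13],
  dp=[
    [0.025, 0, 0],
    [0.025, 0, 0],
    [0.025, 0, 0],
    [0.025, 0, 0],
    [0, 0, 0],
  ],
  spin=[0, 0, 0, 0, 0],
)

```text
clock: 16.0
tool_pos: [0.5074, 0.0711, 0.0778]
tool_rot: [0.811, 0.585, -0.001, 0.0]
wrist_force: [-2.6, -4.9, 3.8]
finger_gap: 0.435
grasp_force: 2.7
```

```bash
python3 st.py
```

```text
t 16.0 p [0.5074 0.0711 0.0778] toolx yaw 71.54 z [-0.001 -0.002 -1.   ] F [-2.59 -4.9   3.81] gap 0.435
rel blue start: along 174.0 left 0.4 q [-0.28  0.48  0.11  2.03 -0.08  0.64 -0.44]
```

Firm contact (about 6 N) against the plate. I'll retreat straight back, then up.

>>> apply_moves(
  gripper=[-0.13, -0.13, -0.13, -0.13, -0.13, -0.13, -0.13, -0.13, -0.13, -0.13, -0.13, -0.13, -0.13],
  dp=[
    [-0.04, 0, 0],
    [-0.06, 0, 0],
    [-0.1, 0, 0],
    [-0.2, 0, 0],
    [-0.2, 0, 0],
    [-0.2, 0, 0],
    [-0.2, 0, 0],
    [0, 0, -0.6],
    [0, 0, -0.8],
    [0, 0, -0.8],
    [0, 0, -0.8],
    [0, 0, -0.6],
    [0, 0, 0],
  ],
  spin=[0, 0, 0, 0, 0, 0, 0, 0, 0, 0, 0, 0, 0],
)

```text
clock: 17.3
tool_pos: [0.4977, 0.0346, 0.2255]
tool_rot: [0.811, 0.585, 0.003, 0.002]
wrist_force: [1.5, -0.6, 0.0]
finger_gap: 0.436
grasp_force: 0.0
```

```bash
python3 st.py
python3 - <<'E'
from h import *
im=cams.get_image('wrist');im2=cams.get_image('side')[130:290,230:430];cv2.imwrite('pics/w6.png',np.vstack([cv2.resize(im,(400,250)),cv2.resize(im2,(400,320))])[:,:,::-1])
E
```

```text
t 17.3 p [0.4977 0.0346 0.2255] toolx yaw 71.61 z [ 0.007  0.001 -1.   ] F [ 1.48 -0.57  0.01] gap 0.436
rel blue start: along 136.3 left -2.0 q [-0.25  0.23  0.14  1.97 -0.04  0.94 -0.41]
```

View pics/w6.png

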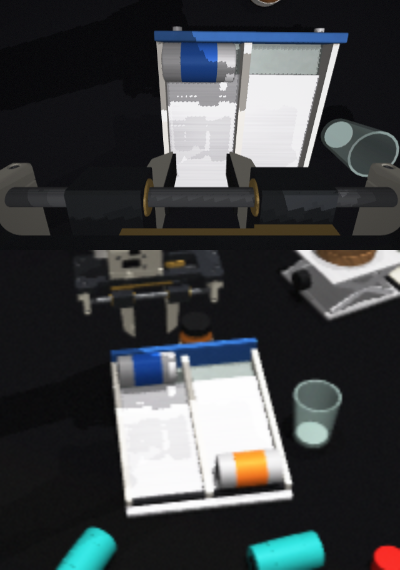

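The blue canister is seated at the plate and the orange one is at its foot. Nothing else has moved and the gripper is clear.

```bash
python3 -c "
from bench import r
print(r.job_done())"
```

```text
the job is handed in; nothing more can be done
None
```

The blue canister is in the left-lane seat against the blue stop plate, pushed up in one steady push and never picked up; the orange canister and the other objects look undisturbed in the last pictures, and I handed the job in at about 17 s (no verdict was shown).

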